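Reload the reagent carrier in reverse order

ROBOT

A 7-joint arm with a two-finger parallel gripper is mounted at the origin on a cart in front of the work surface, level with it; the furniture and walls round the work are solid. World frame = base frame: x ahead of the robot, y to its left, z up, the work surface at z = 0. Lengths are in m, angles in rad, forces in N, time in s.
With the tool pointing down it reaches from about 0.425 to 0.925 m from the base axis. Payload 6.8 kg.
Tool frame: the origin (TCP) lies at the very end of the fingers, on their centre line; the grasp point (between the pads) lies 19 mm behind it; z points along the fingers, y is the line along which they close (so a half turn about z gives the same grasp; the last joint's range is limited). The gripper opens to 85 mm and grips with 20 to 120 N. Pads are 22 mm wide; open, the fingers measure 114 mm over their backs; the gripper's body (76 mm by 85 mm) begins 54 mm behind the grasp point. The pads swing forward as they close: fully open they stand 13 mm farther back than shut.
Start: joints at [1.235, 0.477, 0.022, 1.555, -0.011, 1.109, -0.083], TCP at [0.152, -0.658, 0.231] pointing down, gripper open.
Joint ranges: [-2.96, 2.96], [-0.34, 2.1], [-1.41, 1.46], [0.24, 2.44], [-1.37, 4.51], [0.17, 1.92], [-2.96, 2.96]. Speed limits (rad/s): [2.39, 2.39, 3.14, 3.14, 3.14, 3.14, 3.14].

INTERFACE

Orientations are given as a unit quaternion [w, x, y, z].
In Python, from station import bot gives the robot as it stands.
- The arm moves only by the tool apply_moves, never from a script. Its argument "deltas" is a list of rows, each a list of 3 entries, a list of its own where there are three numbers: the closure, from 0 (fully open) to 1 (shut), then the shift along the tool's x, y, z in units of 0.2 m (1.0 is 0.2 m), then the turn about the tool's z in units of 2 pi rad (1.0 is 2 pi rad). A call has 1 to 12 rows; each row is the pose to reach, as a shift and turn from the pose commanded when the call began, along the tool's axes at that moment, turning the shorter way round; what a row does not reach only later rows make up. A row lasts 1/10 s, in which the tool goes at most 50 mm and 8.59 degrees, less where a joint would pass 70% of its speed; a pose out of reach is approached as far as the arm can. A call with a number of a shift or a turn outside -1 to 1 is refused whole. A call with a gripper value outside its range is refused whole. The fingers move at their own pace and stop on an object; "squeeze" is the grip in N (left out, the last holds). Time passes only in rows, so rows that repeat a pose let the fingers close. It gives the time, the measured TCP pose, the force, the opening and the grip force at its end, in the units of the state.
- bot.get_obs(): the state, without advancing time (a new reading comes with each control period).
- bot.read_camera(name): name is "scene" or "side" or "wrist"; returns a dict with "color" (384x512x3 uint8, red, green, blue), "intrinsics" (3x3 intrinsics, pixels), "pose" (4x4, takes a point from camera to world coordinates); the wrist camera has in their place "hand_eye" (4x4, takes a point from camera to tool coordinates, whose origin is the TCP and whose axes are the flange's). Camera axes: x right, y down, z forward; pixel columns grow to the right and rows downward; lengths in m; the calibration is good to about 2 mm. A picture is of the moment at which its call begins: read the wrist's pose just before it. There is no depth.
- bot.hand_in(): hands the job in; it is judged then, once.
Trained networks look in a picture, given as the dict that the camera call returned (one of the last four; its "shot" number tells which), for a name from the list of things; names that differ only in an ending like _2 or _b are one class to them, and where a whole thing is asked for, a point or a joint stands for the part that bears it (a point fixed in the world has none). Each returns a list of dicts, best first, with "confidence" (0 to 1); they miss things now and then, are a little off and sometimes report something else, mostly with a low value. They report only what shows in the picture. A call takes as long as a camera call. They do not tell look-alikes from the thing itself.
- bot.look_for(picture, target): "point" ([x, y, z] in m, in world coordinates, good to about 4 mm: the middle of the surface that is visible of it).
The state is a dict: "t": time; "q": joint angles; "joint_vel": joint speeds; "joint_torque": joint torques, N m; "eef_pos": TCP position; "tool_rot": TCP orientation; "contact_force": force on the tool from outside, world axes, zero at the start; "torque": the same for the moment, N m; "gripper_width": opening from 0.0 (shut) to 1.0 (fully open); "grasp_force": force on a finger pad.
Only numpy, scipy, OpenCV 4.12 (cv2) and the standard library are available. Lean on these libraries where they do the work, as an engineer would, in place of code of your own. Each camera call takes 0.05 s, during which the arm holds its last target. There are 200 camera calls.

TASK

Move the three bottles and the jar from the white storage rack into the empty dark steel carrier, one to a pocket and in reverse order: the one nearest the white rack's handle goes in the pocket farthest from the carrier's handle, the next beside it, and so on, so that the one farthest from the white rack's handle ends up nearest the carrier's. Stand each upright on the pocket floor, never tipping one over on the way.

Things in the scene. Friction and masses are not known exactly. Their poses are not given: they have to be found in the camera images.
- large_bottle_center (a point): the large brown glass bottle with a white cap, 44 mm diameter, 78 mm tall (body 44 mm wide up to 69 mm, then a 24 mm cap); light. The point lies on its axis, half-way up; z is its upright axis. It starts upright in a pocket of the white storage rack, its underside 7 mm above the worktop
- medium_bottle_center (a point): the middle-sized brown glass bottle with a blue cap, 38 mm diameter, 70 mm tall (body 38 mm wide up to 62 mm, then a 21 mm cap); light. The point lies on its axis, half-way up; z is its upright axis. It starts upright in a pocket of the white storage rack, its underside 7 mm above the worktop
- small_bottle_center (a point): the small brown glass bottle with a green cap, 36 mm diameter, 62 mm tall (body 36 mm wide up to 55 mm, then a 19 mm cap); light. The point lies on its axis, half-way up; z is its upright axis. It starts upright in a pocket of the white storage rack, its underside 7 mm above the worktop
- jar_center (a point): the squat white round jar with a white lid, 42 mm diameter, 54 mm tall, no neck to speak of; light. The point lies on its axis, half-way up; z is its upright axis. It starts upright in a pocket of the white storage rack, its underside 7 mm above the worktop
- pad_large_bottle: thin black rubber pad, 52 x 52 x 3 mm, fixed on the floor of the storage-rack pocket where the large bottle stands at the start; it stays there and so marks that pocket afterwards. Origin: centre of its underside
- pad_medium_bottle: thin black rubber pad, 52 x 52 x 3 mm, fixed on the floor of the storage-rack pocket where the medium bottle stands at the start; it stays there and so marks that pocket afterwards. Origin: centre of its underside
- pad_small_bottle: thin black rubber pad, 52 x 52 x 3 mm, fixed on the floor of the storage-rack pocket where the small bottle stands at the start; it stays there and so marks that pocket afterwards. Origin: centre of its underside
- pad_jar: thin black rubber pad, 52 x 52 x 3 mm, fixed on the floor of the storage-rack pocket where the jar stands at the start; it stays there and so marks that pocket afterwards. Origin: centre of its underside
- storage_rack: white rack, full at the start. Fixed. Origin: centre of its underside; y runs along the row to the upright handle plate (at +129 mm, 61 mm high), z up. Four open pockets 60 x 60 mm inside, centres at x = 0, y = -96, -32, +32, +96 mm; floor 4 mm above the worktop. Side walls 18 mm high, 68 mm over their outsides; partitions 4 mm thick, 14 mm high; plain end at y = -130 mm
- carrier: dark steel rack, empty at the start, without pads. Fixed; same shape, measures, origin and axes as storage_rack (handle plate at its +y end, pocket floor 4 mm above the worktop). Mind the wall cabinet: it hangs beyond x = 0.59 m, to the right of y = 0.05 m, its underside 0.57 m above the worktop; carry with the arm drawn in
Things that resemble listed ones, but are neither listed nor needed, are in the scene too. Leave any red or turquoise look-alike of the part that bears jar_center alone.

How it is judged:
At the end, for the whole second after the job is handed in: Each of the four stands in its own carrier pocket, the row reversed with respect to the handles, within 15 mm of the pocket centre along and across the row, upright within 0.12 rad, down on the pocket floor within 4 mm, released and at rest (((y of pad_large_bottle in the frame of storage_rack between -0.111 and -0.081 m and y of large_bottle_center in the frame of carrier between 0.081 and 0.111 m) or (y of pad_large_bottle in the frame of storage_rack between -0.047 and -0.017 m and y of large_bottle_center in the frame of carrier between 0.017 and 0.047 m) or (y of pad_large_bottle in the frame of storage_rack between 0.017 and 0.047 m and y of large_bottle_center in the frame of carrier between -0.047 and -0.017 m) or (y of pad_large_bottle in the frame of storage_rack between 0.081 and 0.111 m and y of large_bottle_center in the frame of carrier between -0.111 and -0.081 m)) and x of large_bottle_center in the frame of carrier between -0.015 and 0.015 m and z of large_bottle_center in the frame of carrier between 0.039 and 0.047 m and angle between each of large_bottle_center, medium_bottle_center, small_bottle_center, jar_center's own z axis and vertical below 0.12 rad and linear speed of each of large_bottle, medium_bottle, small_bottle, jar below 0.02 m/s and contact force between each of large_bottle, medium_bottle, small_bottle, jar and the fingers below 0.05 N and ((y of pad_medium_bottle in the frame of storage_rack between -0.111 and -0.081 m and y of medium_bottle_center in the frame of carrier between 0.081 and 0.111 m) or (y of pad_medium_bottle in the frame of storage_rack between -0.047 and -0.017 m and y of medium_bottle_center in the frame of carrier between 0.017 and 0.047 m) or (y of pad_medium_bottle in the frame of storage_rack between 0.017 and 0.047 m and y of medium_bottle_center in the frame of carrier between -0.047 and -0.017 m) or (y of pad_medium_bottle in the frame of storage_rack between 0.081 and 0.111 m and y of medium_bottle_center in the frame of carrier between -0.111 and -0.081 m)) and x of medium_bottle_center in the frame of carrier between -0.015 and 0.015 m and z of medium_bottle_center in the frame of carrier between 0.035 and 0.043 m and ((y of pad_small_bottle in the frame of storage_rack between -0.111 and -0.081 m and y of small_bottle_center in the frame of carrier between 0.081 and 0.111 m) or (y of pad_small_bottle in the frame of storage_rack between -0.047 and -0.017 m and y of small_bottle_center in the frame of carrier between 0.017 and 0.047 m) or (y of pad_small_bottle in the frame of storage_rack between 0.017 and 0.047 m and y of small_bottle_center in the frame of carrier between -0.047 and -0.017 m) or (y of pad_small_bottle in the frame of storage_rack between 0.081 and 0.111 m and y of small_bottle_center in the frame of carrier between -0.111 and -0.081 m)) and x of small_bottle_center in the frame of carrier between -0.015 and 0.015 m and z of small_bottle_center in the frame of carrier between 0.031 and 0.039 m and ((y of pad_jar in the frame of storage_rack between -0.111 and -0.081 m and y of jar_center in the frame of carrier between 0.081 and 0.111 m) or (y of pad_jar in the frame of storage_rack between -0.047 and -0.017 m and y of jar_center in the frame of carrier between 0.017 and 0.047 m) or (y of pad_jar in the frame of storage_rack between 0.017 and 0.047 m and y of jar_center in the frame of carrier between -0.047 and -0.017 m) or (y of pad_jar in the frame of storage_rack between 0.081 and 0.111 m and y of jar_center in the frame of carrier between -0.111 and -0.081 m)) and x of jar_center in the frame of carrier between -0.015 and 0.015 m and z of jar_center in the frame of carrier between 0.027 and 0.035 m); the robot touches nothing.
It fails at once if the large bottle is tipped over (leans more than 0.8 rad) (angle between large_bottle_center's own z axis and vertical above 0.8 rad).
It fails at once if the medium bottle is tipped over (leans more than 0.8 rad) (angle between medium_bottle_center's own z axis and vertical above 0.8 rad).
It fails at once if the small bottle is tipped over (leans more than 0.8 rad) (angle between small_bottle_center's own z axis and vertical above 0.8 rad).
It fails at once if the jar is tipped over (leans more than 0.8 rad) (angle between jar_center's own z axis and vertical above 0.8 rad).
It also fails if it takes over 106 s, if anything falls off the work surface, if the arm or the gripper's body presses on something with over 40 N, if the wrist force passes 120 N, or if a joint passes its speed limit or range.

## Working session

There is one attempt and no reset: what is moved stays moved. The work goes in short steps, Python scripts to look and compute and a tool call to move; the robot and the scene stay as the last step left them, time stands still between calls to the robot, and variables do not carry over. Pictures are saved under pics/ and viewed, at most 14 in all, crops included, and the job is handed in when it is done.

Besides the shell and the picture viewer there is one more tool, called in YAML: its name, and indented under it one key for each argument. apply_moves: Moves the arm, as the interface text tells. Its arguments: {"type":"object","properties":{"deltas":{"type":"array","items":{"type":"array"}},"squeeze":{"type":"number"}},"required":["deltas"]}

```bash
mkdir -p pics
python3 - <<'E'
from station import bot
import cv2,numpy as np
o=bot.get_obs();print({k:np.round(v,3).tolist() for k,v in o.items()})
for c in("scene","side"):
    p=bot.read_camera(c);cv2.imwrite(f"pics/{c}0.png",p["color"][:,:,::-1])
    print(c,np.round(p["intrinsics"],1).tolist(),np.round(p["pose"],3).tolist())
    for n in["large_bottle_center","medium_bottle_center","small_bottle_center","jar_center","storage_rack","carrier"]:
        print(n,[(np.round(d["point"],3).tolist(),round(d["confidence"],2)) for d in bot.look_for(p,n)])
E
```

```text
{'t': 0.0, 'q': [1.235, 0.478, 0.022, 1.556, -0.012, 1.109, -0.083], 'joint_vel': [-0.001, 0.001, 0.001, 0.003, -0.0, -0.0, -0.001], 'joint_torque': [-0.001, -59.645, 1.608, -28.12, 0.012, 0.009, 0.0], 'eef_pos': [0.152, -0.657, 0.23], 'tool_rot': [-0.001, 0.994, 0.114, -0.0], 'contact_force': [0.269, -0.004, 0.499], 'torque': [0.003, -0.018, -0.013], 'grasp_force': 0.0, 'gripper_width': 0.995}
scene [[350.3, 0.0, 251.6], [0.0, 350.3, 191.0], [0.0, 0.0, 1.0]] [[0.882, -0.328, 0.338, 0.153], [-0.471, -0.621, 0.626, -0.512], [0.005, -0.712, -0.702, 0.679], [0.0, 0.0, 0.0, 1.0]]
large_bottle_center [([0.419, -0.295, 0.064], 0.81), ([0.441, -0.171, 0.007], 0.27)]
medium_bottle_center [([0.448, -0.173, 0.056], 0.81)]
small_bottle_center [([0.441, -0.234, 0.054], 0.9)]
jar_center [([0.466, -0.112, 0.057], 0.78), ([0.522, 0.036, 0.042], 0.78), ([0.35, -0.017, 0.044], 0.71), ([0.564, 0.132, 0.036], 0.59)]
storage_rack [([0.447, -0.193, 0.015], 0.64)]
carrier [([0.461, 0.262, 0.005], 0.93)]
side [[425.7, 0.0, 253.4], [0.0, 425.7, 188.6], [0.0, 0.0, 1.0]] [[0.966, -0.135, 0.22, 0.179], [-0.257, -0.566, 0.783, -0.984], [0.019, -0.813, -0.582, 0.826], [0.0, 0.0, 0.0, 1.0]]
large_bottle_center [([0.423, -0.302, 0.057], 0.9)]
medium_bottle_center [([0.45, -0.182, 0.057], 0.56)]
small_bottle_center [([0.438, -0.232, 0.054], 0.67)]
jar_center [([0.359, -0.021, 0.036], 0.76), ([0.523, 0.031, 0.031], 0.7), ([0.475, -0.109, 0.056], 0.68), ([0.568, 0.133, 0.033], 0.51)]
storage_rack [([0.449, -0.19, 0.018], 0.56)]
carrier [([0.465, 0.256, 0.008], 0.81)]
```

View pics/scene0.png

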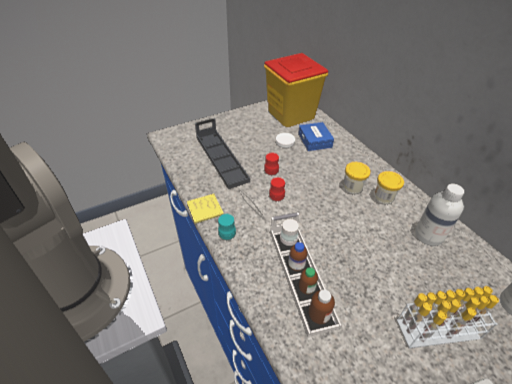

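View pics/side0.png

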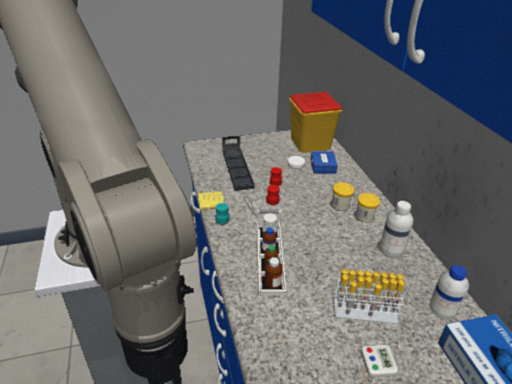

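The storage row, starting from its handle at (285,217), is jar, medium, small, large. The carrier's handle is at its far end, (206,128). The red and turquoise jars stay where they are.

```bash
cat > h.py <<'E'
from station import bot
import numpy as np, cv2
from scipy.spatial.transform import Rotation as R
def tool():
    o=bot.get_obs();q=o["tool_rot"];r=R.from_quat([q[1],q[2],q[3],q[0]]).as_matrix()
    return o,np.array(o["eef_pos"]),r
def yang():
    r=tool()[2];return np.degrees(np.arctan2(r[1,1],r[0,1]))
def go(p,ang=None):
    "print shift units & turn units to reach world p, tool-y azimuth ang(deg)"
    o,e,r=tool();s=r.T@(np.array(p)-e)/0.2
    t=0 if ang is None else -((ang-yang()+180)%360-180)/360
    print("shift",np.round(s,3).tolist(),"turn",round(t,4),"mm",np.linalg.norm(s)*200)
def wrist(name):
    o,e,r=tool();p=bot.read_camera("wrist");T=np.eye(4);T[:3,:3]=r;T[:3,3]=e
    p["pose"]=T@p["hand_eye"];cv2.imwrite(f"pics/{name}.png",p["color"][:,:,::-1]);np.savez(f"pics/{name}.npz",pose=p["pose"],K=p["intrinsics"]);return p
def ray(pose,K,uv,z):
    d=pose[:3,:3]@np.linalg.inv(K)@np.array([uv[0],uv[1],1.]);return pose[:3,3]+d*(z-pose[2,3])/d[2]
E
python3 - <<'E'
from h import *
p=wrist("w0");print(np.round(p["hand_eye"],3).tolist(),p["intrinsics"].round(1).tolist())
go([0.445,-0.205,0.33],-15);print(yang())
E
```

```text
[[-0.001, -0.955, -0.296, 0.076], [1.0, -0.001, -0.0, -0.001], [-0.0, -0.296, 0.955, -0.142], [0.0, 0.0, 0.0, 1.0]] [[288.8, 0.0, 256.0], [0.0, 288.8, 182.7], [0.0, 0.0, 1.0]]
shift [1.936, -1.874, -0.493] turn -0.1721 mm 547.8430234240528
-76.94780853914237
```

apply_moves:
  deltas:
    - [0,[1,-1,-0.5],0]
    - [0,[1,-1,-0.5],0]
    - [0,[1,-1,-0.5],0]
    - [0,[1,-1,-0.5],0]
    - [0,[1,-1,-0.5],0]
    - [0,[1,-1,-0.5],0]
  squeeze: 30

```text
t: 1.35
eef_pos: [0.3028, -0.4158, 0.3322]
tool_rot: [0.0, 0.994, 0.114, 0.0]
contact_force: [1.0, -0.7, 0.0]
gripper_width: 1.001
grasp_force: 0.0
```

apply_moves:
  deltas:
    - [0,[1,-1,0],-0.172]
    - [0,[1,-1,0],-0.172]
    - [0,[1,-1,0],-0.172]
    - [0,[1,-1,0],-0.172]
    - [0,[1,-1,0],-0.172]
    - [0,[1,-1,0],-0.172]
    - [0,[1,-1,0],-0.172]
    - [0,[1,-1,0],-0.172]
    - [0,[1,-1,0],-0.172]

```text
t: 2.25
eef_pos: [0.4518, -0.1774, 0.3314]
tool_rot: [0.0, 0.793, 0.609, -0.0]
contact_force: [0.9, 0.1, 0.2]
gripper_width: 1.001
grasp_force: 0.0
```

Run:
```python
from h import *
o,e,r=tool();print(o["t"],e,yang(),np.round(o["q"],2))
p=wrist("w1")
for n in["large_bottle_center","medium_bottle_center","small_bottle_center","jar_center","storage_rack"]:
    print(n,[(np.round(d["point"],3).tolist(),round(d["confidence"],2)) for d in bot.look_for(p,n)])
go([0.50,0.31,0.35],10)
```

```text
2.25 [ 0.45183314 -0.17737992  0.33141397] -14.995841938542245 [ 0.64  0.1  -0.42  1.84  0.04  1.21 -0.06]
large_bottle_center [([0.475, -0.099, 0.062], 0.52)]
medium_bottle_center [([0.457, -0.162, 0.064], 0.84)]
small_bottle_center [([0.442, -0.216, 0.059], 0.63), ([0.445, -0.21, 0.007], 0.21)]
jar_center [([0.476, -0.099, 0.062], 0.9), ([0.36, -0.012, 0.059], 0.77)]
storage_rack [([0.462, -0.145, 0.013], 0.73)]
shift [2.418, -0.402, -0.093] turn -0.0697 mm 490.5444680791509
```

View pics/w1.png

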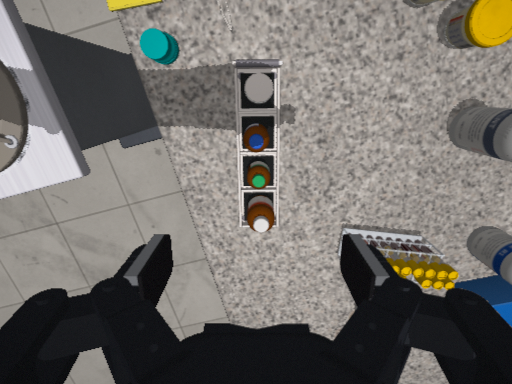

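The jar top is at (259,88). The caps are at: medium (256,141), small (259,181), large (262,226). The handle is at the top, (258,63). Next I'll look at the carrier.

apply_moves:
  deltas:
    - [0,[1,-0.3,0],0]
    - [0,[1,-0.3,0],0]
    - [0,[1,-0.3,0],0]
    - [0,[1,-0.3,0],0]
    - [0,[1,-0.3,0],0]

```text
t: 3.05
eef_pos: [0.4451, 0.0373, 0.332]
tool_rot: [-0.0, 0.791, 0.612, 0.001]
contact_force: [-0.8, 0.4, 0.3]
gripper_width: 0.997
grasp_force: 0.0
```

apply_moves:
  deltas:
    - [0,[1,-0.3,0],0]
    - [0,[1,-0.3,0],0]
    - [0,[1,-0.3,0],0]
    - [0,[1,-0.3,0],0]
    - [0,[1,-0.3,0],0]

```text
t: 3.55
eef_pos: [0.4381, 0.2456, 0.3317]
tool_rot: [-0.001, 0.791, 0.611, 0.001]
contact_force: [-0.1, -0.1, -0.2]
gripper_width: 0.998
grasp_force: 0.0
```

apply_moves:
  deltas:
    - [0,[0.45,-0.05,0],-0.07]
    - [0,[0.45,-0.05,0],-0.07]
    - [0,[0.45,-0.05,0],-0.07]
    - [0,[0.45,-0.05,0],-0.07]
    - [0,[0.45,-0.05,0],-0.07]

```text
t: 4.05
eef_pos: [0.454, 0.3278, 0.3309]
tool_rot: [0.0, 0.644, 0.765, -0.001]
contact_force: [-0.9, -0.4, -0.5]
gripper_width: 1.0
grasp_force: 0.0
```

Run:
```python
from h import *
o,e,r=tool();print(o["t"],e,yang(),np.round(o["q"],2))
p=wrist("w2")
print([(np.round(d["point"],3).tolist(),round(d["confidence"],2)) for d in bot.look_for(p,"carrier")])
w=np.load("pics/w1.npz")
for n,uv,z in[("jar",(259,87),.061),("med",(256,141),.077),("small",(259,181),.069),("large",(262,225),.085),("hL",(234,63),.061),("hR",(281,63),.061),("bL",(243,226),.018),("bR",(279,226),.018)]:
    print(n,ray(w["pose"],w["K"],uv,z).round(4))
cv2.imwrite("pics/w2c.png",cv2.resize(p["color"][:230,120:400,::-1],None,fx=2.5,fy=2.5))
cv2.imwrite("pics/w1c.png",cv2.resize(cv2.imread("pics/w1.png")[40:250,180:340],None,fx=2.8,fy=2.8))
```

```text
4.05 [0.45398987 0.32784761 0.33087012] 9.844749891738196 [-0.03  0.33 -0.89  1.66  0.26  1.28 -0.8 ]
[]
jar [ 0.4778 -0.0966  0.061 ]
med [ 0.4555 -0.164   0.077 ]
small [ 0.4442 -0.2231  0.069 ]
large [ 0.4321 -0.2851  0.085 ]
hL [ 0.4535 -0.0588  0.061 ]
hR [ 0.5137 -0.0749  0.061 ]
bL [ 0.393  -0.3098  0.018 ]
bR [ 0.4533 -0.326   0.018 ]
```

View pics/w2c.png

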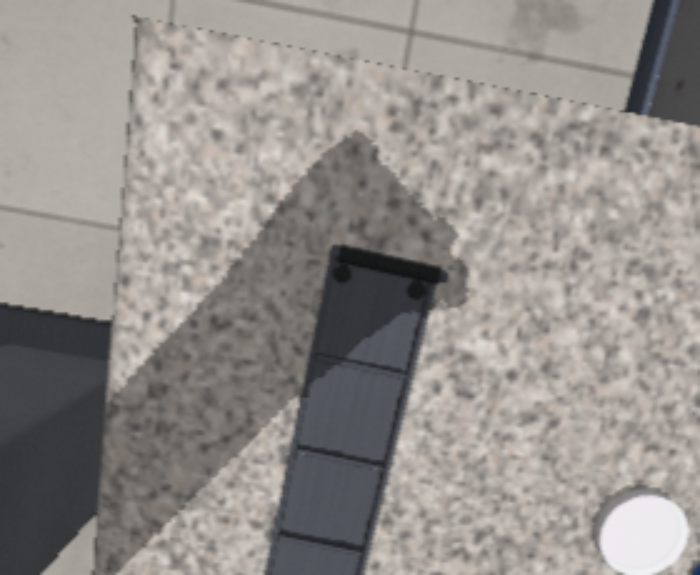

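View pics/w1c.png

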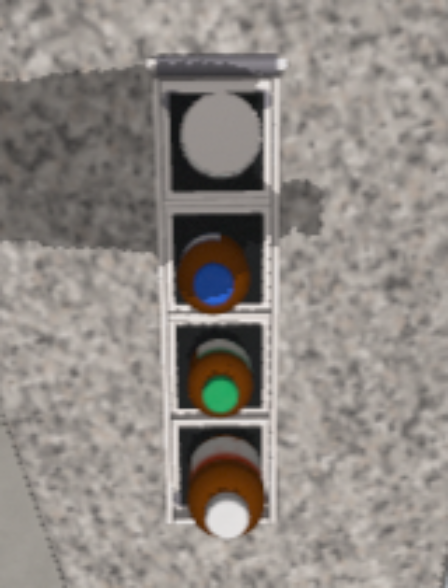

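Run:
```python
from h import *
def run(f,off,s,pts):
    w=np.load(f"pics/{f}.npz")
    for n,uv,z in pts: print(n,ray(w["pose"],w["K"],np.array(uv)/s+off,z).round(4))
run("w2",(120,0),2.5,[("hL",(333,250),.061),("hR",(447,275),.061),("P64",(360,364),.014),("P0",(341,455),.014),("P-64",(322,541),.014),("L64",(313,355),.014),("R64",(406,375),.014),("wallL540",(275,540),.018),("wallR540",(369,540),.018)])
run("w1",(180,40),2.8,[("hL",(148,62),.061),("hR",(288,62),.061),("P64",(217,202),.014),("P0",(218,316),.014),("P-64",(221,415),.014),("end",(223,522),.018)])
```

```text
hL [0.4391 0.3937 0.061 ]
hR [0.5036 0.3913 0.061 ]
P64 [0.4676 0.3263 0.014 ]
P0 [0.4661 0.2641 0.014 ]
P-64 [0.4637 0.2005 0.014 ]
L64 [0.437  0.3268 0.014 ]
R64 [0.4981 0.3243 0.014 ]
wallL540 [0.4317 0.1975 0.018 ]
wallR540 [0.4951 0.2085 0.018 ]
hL [ 0.4524 -0.0574  0.061 ]
hR [ 0.5164 -0.0745  0.061 ]
P64 [ 0.4668 -0.131   0.014 ]
P0 [ 0.4508 -0.193   0.014 ]
P-64 [ 0.4371 -0.2516  0.014 ]
end [ 0.4207 -0.3181  0.018 ]
```

View pics/w2.png

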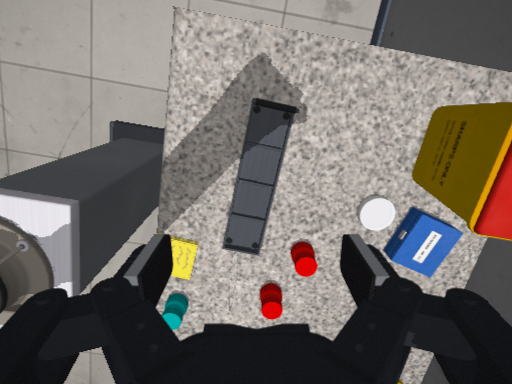

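apply_moves:
  deltas:
    - [0,[-1,-0.1,0],0]
    - [0,[-1,-0.1,0],0]
    - [0,[-1,-0.1,0],0]
    - [0,[-1,-0.1,0],0]
    - [0,[-1,-0.1,0],0]

```text
t: 4.65
eef_pos: [0.47, 0.1198, 0.331]
tool_rot: [0.002, 0.648, 0.762, -0.002]
contact_force: [-0.3, -0.2, -0.3]
gripper_width: 0.999
grasp_force: 0.0
```

apply_moves:
  deltas:
    - [0,[-1,-0.12,0.5],0.068]
    - [0,[-1,-0.12,0.5],0.068]
    - [0,[-1,-0.12,0.5],0.068]
    - [0,[-1,-0.12,0.5],0.068]
    - [0,[-1,-0.12,0.5],0.068]
    - [0,[-1,-0.12,0.5],0.068]

```text
t: 5.25
eef_pos: [0.479, -0.0767, 0.2296]
tool_rot: [-0.001, 0.793, 0.61, -0.002]
contact_force: [-0.7, 0.6, -0.4]
gripper_width: 1.003
grasp_force: 0.0
```

Run:
```python
from h import *
print(tool()[0]["t"],tool()[1],yang())
go([.4775,-.097,.12],-14.5)
go([.4775,-.097,.028],-14.5)
```

```text
5.25 [ 0.47899991 -0.07674     0.2295985 ] -14.853657951949945
shift [-0.099, 0.02, 0.548] turn -0.001 mm 111.46546060448976
shift [-0.098, 0.022, 1.008] turn -0.001 mm 202.6195286460645
```

apply_moves:
  deltas:
    - [0,[-0.1,0.02,0.5],0]
    - [0,[-0.1,0.02,0.5],0]
    - [0,[-0.1,0.02,0.5],0]
    - [0,[-0.1,0.02,0.65],0]
    - [0,[-0.1,0.02,0.8],0]
    - [0,[-0.1,0.02,0.9],0]
    - [0,[-0.1,0.02,1.0],0]
    - [0,[-0.1,0.02,1.0],0]
    - [0,[-0.1,0.02,1.0],0]

```text
t: 6.15
eef_pos: [0.4811, -0.0919, 0.0332]
tool_rot: [0.001, 0.79, 0.614, 0.001]
contact_force: [-0.1, 0.1, -0.8]
gripper_width: 0.999
grasp_force: 0.0
```

apply_moves:
  deltas:
    - [1,[0,0,0],0]
    - [1,[0,0,0],0]
    - [1,[0,0,0],0]
    - [1,[0,0,0],0]
    - [1,[0,0,0],0]
    - [1,[0,0,0],0]
    - [1,[0,0,0],0]
    - [1,[0,0,0],0]
  squeeze: 30

```text
t: 6.95
eef_pos: [0.48, -0.0926, 0.0322]
tool_rot: [0.001, 0.79, 0.613, 0.0]
contact_force: [-2.0, 0.6, 8.4]
gripper_width: 0.436
grasp_force: 29.2
```

Run:
```python
from h import *
print(tool()[0]["t"],tool()[1],yang())
w=bot.read_camera("scene");cv2.imwrite("pics/s1.png",cv2.resize(w["color"][120:360,180:430,::-1],None,fx=2,fy=2))
```

```text
6.95 [ 0.4800146  -0.09264579  0.03217953] -14.325762074491113
```

View pics/s1.png

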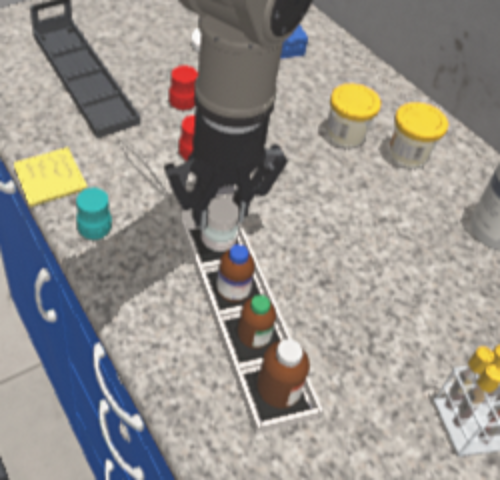

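apply_moves:
  deltas:
    - [1,[0,0,-0.1],0]
    - [1,[0,0,-0.3],0]
    - [1,[0,0,-0.5],0]
    - [1,[0,0,-0.7],0]
    - [1,[0,0,-0.7],0]
    - [1,[0,0,-0.7],0]

```text
t: 7.6
eef_pos: [0.4798, -0.0929, 0.172]
tool_rot: [0.001, 0.79, 0.613, 0.0]
contact_force: [0.6, -0.3, -1.8]
gripper_width: 0.439
grasp_force: 30.4
```

Run:
```python
from h import *
print(tool()[0]["t"],tool()[1],yang(),tool()[0]["gripper_width"],tool()[0]["grasp_force"])
go([.463,.1715,.17],-2)
w=bot.read_camera("scene");cv2.imwrite("pics/s2.png",cv2.resize(w["color"][120:360,180:430,::-1],None,fx=2,fy=2))
```

```text
7.6 [ 0.47980953 -0.09285261  0.17200268] -14.343731350672968 0.4393927787711674 30.38827885844512
shift [1.26, -0.409, 0.009] turn -0.0343 mm 264.8940805364177
```

View pics/s2.png

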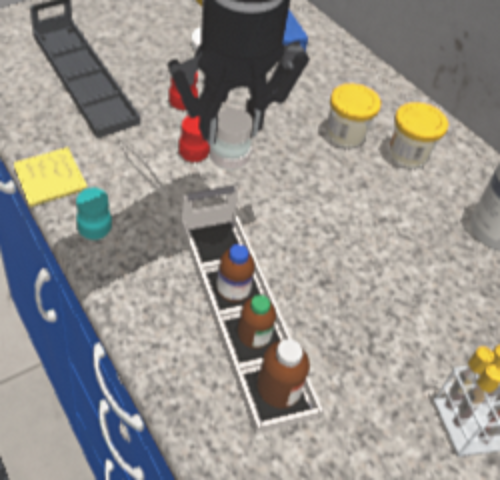

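apply_moves:
  deltas:
    - [1,[0.2,-0.08,0],0]
    - [1,[0.4,-0.16,0],-0.01]
    - [1,[0.6,-0.24,0],-0.02]
    - [1,[0.8,-0.32,0],-0.034]
    - [1,[0.95,-0.38,0],-0.034]
    - [1,[1,-0.4,0],-0.034]
    - [1,[1,-0.4,0],-0.034]
    - [1,[1,-0.4,0],-0.034]

```text
t: 8.45
eef_pos: [0.451, 0.1196, 0.1702]
tool_rot: [-0.0, 0.72, 0.694, -0.001]
contact_force: [0.3, -0.8, -1.2]
gripper_width: 0.437
grasp_force: 30.4
```

Run:
```python
from h import *
print(tool()[0]["t"],tool()[1],yang(),tool()[0]["gripper_width"])
go([.463,.1715,.17],-2)
```

```text
8.45 [0.45104817 0.11961617 0.17024915] -2.125226127299847 0.43660521161530735
shift [0.261, 0.05, 0.001] turn -0.0003 mm 53.243211979519515
```

apply_moves:
  deltas:
    - [1,[0.13,0.025,0],0]
    - [1,[0.26,0.05,0],0]
    - [1,[0.26,0.05,0],0]
    - [1,[0.26,0.05,0.15],0]
    - [1,[0.26,0.05,0.3],0]
    - [1,[0.26,0.05,0.45],0]
    - [1,[0.26,0.05,0.57],0]
    - [1,[0.26,0.05,0.65],0]
    - [1,[0.26,0.05,0.68],0]
    - [1,[0.26,0.05,0.695],0]
    - [1,[0.26,0.05,0.695],0]
    - [1,[0.26,0.05,0.695],0]

```text
t: 9.65
eef_pos: [0.4641, 0.1729, 0.0332]
tool_rot: [0.0, 0.72, 0.694, 0.001]
contact_force: [0.1, 0.5, -1.1]
gripper_width: 0.435
grasp_force: 30.4
```

Run:
```python
from h import *
print(tool()[0]["t"],tool()[1],yang(),tool()[0]["contact_force"])
w=bot.read_camera("scene");cv2.imwrite("pics/s3.png",cv2.resize(w["color"][100:280,150:350,::-1],None,fx=3,fy=3))
```

```text
9.65 [0.46408083 0.17286881 0.03318752] -2.081164928023654 [ 0.14723269  0.50459406 -1.08977681]
```

View pics/s3.png

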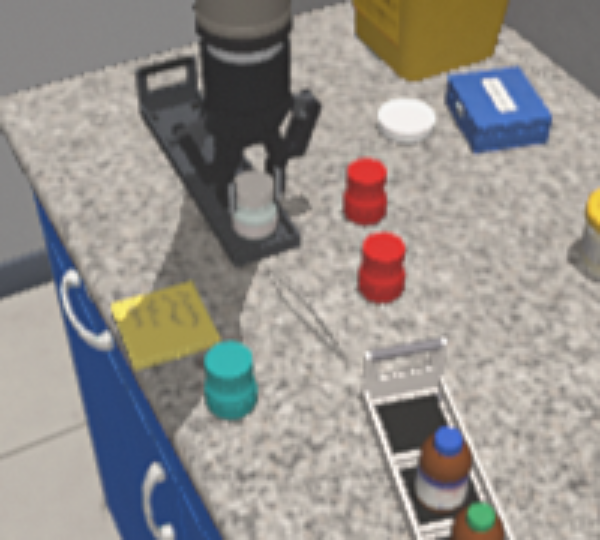

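apply_moves:
  deltas:
    - [1,[0,0,0.01],0]
    - [1,[0,0,0.02],0]
    - [1,[0,0,0.02],0]
    - [1,[0,0,0.02],0]

```text
t: 10.1
eef_pos: [0.4638, 0.1728, 0.0292]
tool_rot: [0.001, 0.72, 0.694, 0.0]
contact_force: [-2.0, -2.4, 9.4]
gripper_width: 0.435
grasp_force: 31.3
```

apply_moves:
  deltas:
    - [0.2,[0,0,0],0]
    - [0.2,[0,0,0],0]
    - [0.2,[0,0,0],0]
    - [0.2,[0,0,0],0]
    - [0.2,[0,0,0],0]

```text
t: 10.6
eef_pos: [0.4633, 0.1727, 0.0282]
tool_rot: [-0.0, 0.72, 0.694, -0.0]
contact_force: [-0.0, 0.1, 0.6]
gripper_width: 0.802
grasp_force: 0.0
```

apply_moves:
  deltas:
    - [0.2,[0,0,-0.2],0]
    - [0.2,[0,0,-0.4],0]
    - [0.2,[0,0,-0.6],0]
    - [0,[0,0,-0.7],0]
    - [0,[0,0,-0.7],0]
    - [0,[0,0,-0.7],0]

```text
t: 11.2
eef_pos: [0.4633, 0.1724, 0.1682]
tool_rot: [0.0, 0.72, 0.694, 0.0]
contact_force: [-0.7, 0.2, -0.3]
gripper_width: 1.0
grasp_force: 0.0
```

Run:
```python
from h import *
print(tool()[0]["t"],tool()[1],yang(),tool()[0]["gripper_width"])
go([.4555,-.164,.17],-14.5)
w=wrist("w3")
print([(np.round(d["point"],3).tolist(),round(d["confidence"],2)) for d in bot.look_for(w,"jar_center")])
```

```text
11.2 [0.46334687 0.17237315 0.16821855] -2.0932741052104147 1.0002507017326376
shift [-1.682, 0.022, -0.008] turn 0.0345 mm 336.4693831309171
[([0.367, 0.003, 0.027], 0.95), ([0.533, 0.056, 0.048], 0.62), ([0.464, 0.172, 0.061], 0.59), ([0.569, 0.151, 0.052], 0.57)]
```

apply_moves:
  deltas:
    - [0,[-1,0.01,0],0]
    - [0,[-1,0.01,0],0]
    - [0,[-1,0.01,0],0]
    - [0,[-1,0.01,0],0]
    - [0,[-1,0.01,0],0]

```text
t: 11.8
eef_pos: [0.4563, -0.0349, 0.1664]
tool_rot: [-0.001, 0.724, 0.69, -0.002]
contact_force: [0.4, 0.4, -0.4]
gripper_width: 1.002
grasp_force: 0.0
```

apply_moves:
  deltas:
    - [0,[-0.68,0.01,0],0.0345]
    - [0,[-0.68,0.01,0],0.0345]
    - [0,[-0.68,0.01,0],0.0345]
    - [0,[-0.68,0.01,0],0.0345]
    - [0,[-0.68,0.01,0],0.0345]
    - [0,[-0.68,0.01,0],0.0345]
    - [0,[-0.68,0.01,0],0.0345]

```text
t: 12.5
eef_pos: [0.4553, -0.1615, 0.168]
tool_rot: [-0.0, 0.79, 0.613, 0.0]
contact_force: [-0.4, 0.5, -1.0]
gripper_width: 1.0
grasp_force: 0.0
```

Run:
```python
from h import *
print(tool()[0]["t"],tool()[1],yang())
go([.4555,-.164,.03],-14.5)
```

```text
12.5 [ 0.4552891  -0.16150799  0.16801385] -14.323880689232203
shift [-0.012, 0.005, 0.69] turn 0.0005 mm 138.03650617030004
```

apply_moves:
  deltas:
    - [0,[-0.012,0.005,0.2],0]
    - [0,[-0.012,0.005,0.4],0]
    - [0,[-0.012,0.005,0.55],0]
    - [0,[-0.012,0.005,0.65],0]
    - [0,[-0.012,0.005,0.69],0]
    - [0,[-0.012,0.005,0.69],0]
    - [0,[-0.012,0.005,0.69],0]

```text
t: 13.2
eef_pos: [0.4564, -0.1654, 0.0312]
tool_rot: [0.001, 0.79, 0.613, 0.0]
contact_force: [-0.3, -1.4, 0.8]
gripper_width: 0.998
grasp_force: 0.0
```

apply_moves:
  deltas:
    - [1,[0,0,0],0]
    - [1,[0,0,0],0]
    - [1,[0,0,0],0]
    - [1,[0,0,0],0]
    - [1,[0,0,0],0]
    - [1,[0,0,0],0]
    - [1,[0,0,0],0]
    - [1,[0,0,0],0]

```text
t: 14.0
eef_pos: [0.4559, -0.1661, 0.0309]
tool_rot: [0.0, 0.791, 0.612, 0.0]
contact_force: [-1.2, 0.4, 5.5]
gripper_width: 0.436
grasp_force: 29.5
```

apply_moves:
  deltas:
    - [1,[0,0,-0.1],0]
    - [1,[0,0,-0.3],0]
    - [1,[0,0,-0.5],0]
    - [1,[0,0,-0.7],0]
    - [1,[0,0,-0.7],0]
    - [1,[0,0,-0.7],0]

```text
t: 14.6
eef_pos: [0.4558, -0.1662, 0.171]
tool_rot: [0.001, 0.791, 0.612, 0.0]
contact_force: [0.1, 0.6, -0.1]
gripper_width: 0.437
grasp_force: 30.3
```

Run:
```python
from h import *
print(tool()[0]["t"],tool()[1],yang())
go([.465,.2315,.17],-2)
w=bot.read_camera("scene");cv2.imwrite("pics/s4.png",cv2.resize(w["color"][100:360,180:430,::-1],None,fx=2,fy=2))
```

```text
14.6 [ 0.45581422 -0.16622427  0.17098758] -14.515346168906667
shift [1.937, -0.454, 0.002] turn -0.0348 mm 397.8315542738692
```

View pics/s4.png

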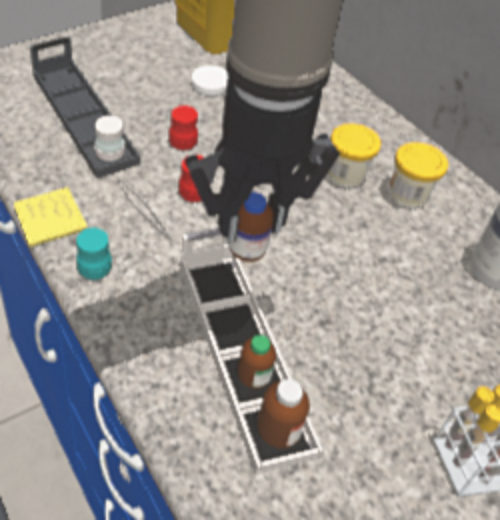

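apply_moves:
  deltas:
    - [1,[0.2,-0.05,0],0]
    - [1,[0.4,-0.1,0],0]
    - [1,[0.6,-0.15,0],0]
    - [1,[0.8,-0.2,0],0]
    - [1,[1,-0.25,0],0]

```text
t: 15.15
eef_pos: [0.4557, 0.0416, 0.1687]
tool_rot: [-0.001, 0.791, 0.612, -0.001]
contact_force: [0.3, -0.2, -1.2]
gripper_width: 0.438
grasp_force: 30.3
```

apply_moves:
  deltas:
    - [1,[0.2,-0.05,0],-0.005]
    - [1,[0.4,-0.1,0],-0.015]
    - [1,[0.6,-0.14,0],-0.025]
    - [1,[0.8,-0.17,0],-0.035]
    - [1,[0.9,-0.2,0],-0.035]
    - [1,[0.93,-0.2,0],-0.035]
    - [1,[0.93,-0.2,0],-0.035]
    - [1,[0.93,-0.2,0],-0.035]

```text
t: 15.95
eef_pos: [0.4648, 0.2286, 0.1692]
tool_rot: [0.0, 0.719, 0.695, -0.001]
contact_force: [1.3, -0.3, -1.0]
gripper_width: 0.438
grasp_force: 30.3
```

Run:
```python
from h import *
print(tool()[0]["t"],tool()[1],yang())
go([.465,.2305,.0279],-2)
```

```text
15.95 [0.4647672  0.22855309 0.16923519] -1.9780048479725554
shift [0.011, 0.002, 0.707] turn 0.0001 mm 141.34878594903213
```

apply_moves:
  deltas:
    - [1,[0.01,0,0.15],0]
    - [1,[0.01,0,0.3],0]
    - [1,[0.01,0,0.45],0]
    - [1,[0.01,0,0.57],0]
    - [1,[0.01,0,0.65],0]
    - [1,[0.01,0,0.68],0]
    - [1,[0.01,0,0.7],0]
    - [1,[0.01,0,0.707],0]
    - [1,[0.01,0,0.707],0]
    - [1,[0.01,0,0.707],0]

```text
t: 16.95
eef_pos: [0.4656, 0.2327, 0.0297]
tool_rot: [0.0, 0.719, 0.695, 0.001]
contact_force: [0.9, 0.2, -1.5]
gripper_width: 0.436
grasp_force: 30.3
```

Run:
```python
from h import *
print(tool()[0]["t"],tool()[1],tool()[0]["contact_force"])
```

```text
16.95 [0.46560762 0.23270703 0.02966901] [ 0.87895972  0.24485147 -1.46919031]
```

Another 2 mm down, then release and go back for the small bottle.

apply_moves:
  deltas:
    - [1,[0,0,0.005],0]
    - [1,[0,0,0.01],0]
    - [1,[0,0,0.01],0]
    - [1,[0,0,0.01],0]

```text
t: 17.35
eef_pos: [0.4654, 0.2327, 0.0279]
tool_rot: [0.001, 0.719, 0.695, 0.0]
contact_force: [-2.3, -1.2, 10.1]
gripper_width: 0.437
grasp_force: 31.3
```

apply_moves:
  deltas:
    - [0.2,[0,0,0],0]
    - [0.2,[0,0,0],0]
    - [0.2,[0,0,0],0]
    - [0.2,[0,0,0],0]
    - [0.2,[0,0,0],0]

```text
t: 17.85
eef_pos: [0.465, 0.2324, 0.0268]
tool_rot: [-0.0, 0.719, 0.695, -0.0]
contact_force: [-0.6, 0.7, -0.0]
gripper_width: 0.803
grasp_force: 0.0
```

apply_moves:
  deltas:
    - [0.2,[0,0,-0.2],0]
    - [0.2,[0,0,-0.4],0]
    - [0.2,[0,0,-0.6],0]
    - [0,[0,0,-0.7],0]
    - [0,[0,0,-0.7],0]
    - [0,[0,0,-0.7],0]

```text
t: 18.45
eef_pos: [0.4651, 0.2321, 0.1668]
tool_rot: [0.0, 0.719, 0.695, 0.0]
contact_force: [-0.1, -0.7, -0.6]
gripper_width: 1.001
grasp_force: 0.0
```

Run:
```python
from h import *
print(tool()[0]["t"],tool()[1],yang())
w=wrist("w4")
for n in("jar_center","medium_bottle_center"):print([(np.round(d["point"],3).tolist(),round(d["confidence"],2)) for d in bot.look_for(w,n)])
go([.4442,-.2231,.17],-14.5)
```

```text
18.45 [0.46508792 0.2320631  0.16677367] -1.9117948075019182
[([0.462, 0.179, 0.062], 0.83), ([0.53, 0.057, 0.031], 0.74), ([0.565, 0.163, 0.021], 0.63), ([0.363, 0.011, 0.01], 0.46)]
[([0.469, 0.238, 0.059], 0.83)]
shift [-2.277, -0.026, -0.02] turn 0.035 mm 455.429536936712
```

apply_moves:
  deltas:
    - [0,[-1,-0.01,0],0]
    - [0,[-1,-0.01,0],0]
    - [0,[-1,-0.01,0],0]
    - [0,[-1,-0.01,0],0]
    - [0,[-1,-0.01,0],0]

```text
t: 19.1
eef_pos: [0.455, 0.0246, 0.1651]
tool_rot: [-0.0, 0.723, 0.691, -0.003]
contact_force: [-0.3, -0.1, 0.7]
gripper_width: 1.0
grasp_force: 0.0
```

apply_moves:
  deltas:
    - [0,[-1,-0.01,0],0]
    - [0,[-1,-0.01,0],0]
    - [0,[-1,-0.01,0],0]
    - [0,[-1,-0.01,0],0]
    - [0,[-1,-0.01,0],0]

```text
t: 19.6
eef_pos: [0.4463, -0.1741, 0.1655]
tool_rot: [-0.0, 0.722, 0.692, -0.001]
contact_force: [-0.2, 0.4, 0.0]
gripper_width: 1.0
grasp_force: 0.0
```

apply_moves:
  deltas:
    - [0,[-0.28,0,0],0.035]
    - [0,[-0.28,0,0],0.035]
    - [0,[-0.28,0,0],0.035]
    - [0,[-0.28,0,0],0.035]
    - [0,[-0.28,0,0],0.035]

```text
t: 20.1
eef_pos: [0.4463, -0.2213, 0.1666]
tool_rot: [-0.0, 0.789, 0.614, 0.0]
contact_force: [0.3, -0.7, 0.3]
gripper_width: 1.0
grasp_force: 0.0
```

Run:
```python
from h import *
print(tool()[0]["t"],tool()[1],yang())
go([.4442,-.2231,.028],-14.5)
```

```text
20.1 [ 0.44627334 -0.22127243  0.16659467] -14.24675298133376
shift [-0.012, -0.007, 0.693] turn 0.0007 mm 138.6222257433198
```

apply_moves:
  deltas:
    - [0,[-0.01,-0.007,0.2],0]
    - [0,[-0.01,-0.007,0.4],0]
    - [0,[-0.01,-0.007,0.55],0]
    - [0,[-0.01,-0.007,0.65],0]
    - [0,[-0.01,-0.007,0.69],0]
    - [0,[-0.01,-0.007,0.69],0]
    - [0,[-0.01,-0.007,0.69],0]

```text
t: 20.8
eef_pos: [0.445, -0.2245, 0.0298]
tool_rot: [0.001, 0.79, 0.613, 0.0]
contact_force: [0.8, -0.1, 0.5]
gripper_width: 1.002
grasp_force: 0.0
```

apply_moves:
  deltas:
    - [1,[0,0,0],0]
    - [1,[0,0,0],0]
    - [1,[0,0,0],0]
    - [1,[0,0,0],0]
    - [1,[0,0,0],0]
    - [1,[0,0,0],0]
    - [1,[0,0,0],0]
    - [1,[0,0,0],0]

```text
t: 21.6
eef_pos: [0.4445, -0.225, 0.0295]
tool_rot: [0.0, 0.791, 0.612, 0.0]
contact_force: [-1.5, 0.3, 5.5]
gripper_width: 0.413
grasp_force: 29.5
```

apply_moves:
  deltas:
    - [1,[0,0,-0.1],0]
    - [1,[0,0,-0.3],0]
    - [1,[0,0,-0.5],0]
    - [1,[0,0,-0.7],0]
    - [1,[0,0,-0.7],0]
    - [1,[0,0,-0.7],0]

```text
t: 22.2
eef_pos: [0.4444, -0.2252, 0.1697]
tool_rot: [0.001, 0.791, 0.612, 0.0]
contact_force: [-0.5, 0.1, -0.5]
gripper_width: 0.411
grasp_force: 30.1
```

Run:
```python
from h import *
print(tool()[0]["t"],tool()[1],yang())
go([.467,.2945,.17],-2)
w=bot.read_camera("scene");cv2.imwrite("pics/s5.png",cv2.resize(w["color"][100:360,180:430,::-1],None,fx=2,fy=2))
```

```text
22.2 [ 0.44443212 -0.22523103  0.16967095] -14.518710134890432
shift [2.544, -0.542, -0.006] turn -0.0348 mm 520.220881463553
```

View pics/s5.png

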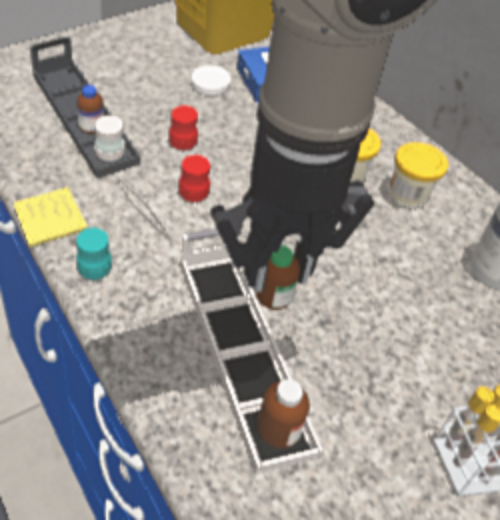

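apply_moves:
  deltas:
    - [1,[0.2,-0.05,0],0]
    - [1,[0.4,-0.1,0],0]
    - [1,[0.6,-0.15,0],0]
    - [1,[0.8,-0.2,0],0]
    - [1,[1,-0.25,0],0]

```text
t: 22.75
eef_pos: [0.4444, -0.0172, 0.1674]
tool_rot: [-0.001, 0.791, 0.612, -0.001]
contact_force: [1.7, -0.2, -0.5]
gripper_width: 0.408
grasp_force: 30.1
```

apply_moves:
  deltas:
    - [1,[0.2,-0.05,0],0]
    - [1,[0.4,-0.1,0],0]
    - [1,[0.6,-0.15,0],0]
    - [1,[0.8,-0.2,0],0]
    - [1,[1,-0.25,0],0]

```text
t: 23.25
eef_pos: [0.4462, 0.1885, 0.1672]
tool_rot: [-0.001, 0.791, 0.612, -0.002]
contact_force: [1.0, 0.2, -1.6]
gripper_width: 0.415
grasp_force: 30.1
```

apply_moves:
  deltas:
    - [1,[0.2,-0.02,0],-0.01]
    - [1,[0.4,-0.04,0],-0.02]
    - [1,[0.5,-0.04,0],-0.035]
    - [1,[0.544,-0.04,0],-0.035]
    - [1,[0.544,-0.04,0],-0.035]
    - [1,[0.544,-0.04,0],-0.035]
    - [1,[0.544,-0.04,0],-0.035]

```text
t: 23.95
eef_pos: [0.4669, 0.2929, 0.1684]
tool_rot: [0.0, 0.72, 0.694, -0.001]
contact_force: [0.4, -0.7, -0.5]
gripper_width: 0.411
grasp_force: 30.1
```

Run:
```python
from h import *
print(tool()[0]["t"],tool()[1],yang())
go([.467,.2935,.0265],-2)
```

```text
23.95 [0.46693801 0.29292454 0.16839972] -2.0485846016965192
shift [0.004, 0.001, 0.709] turn -0.0001 mm 141.90089564073685
```

apply_moves:
  deltas:
    - [1,[0,0,0.15],0]
    - [1,[0,0,0.3],0]
    - [1,[0,0,0.45],0]
    - [1,[0,0,0.57],0]
    - [1,[0,0,0.65],0]
    - [1,[0,0,0.69],0]
    - [1,[0,0,0.705],0]
    - [1,[0,0,0.71],0]
    - [1,[0,0,0.715],0]
    - [1,[0,0,0.715],0]

```text
t: 24.95
eef_pos: [0.4674, 0.2951, 0.0266]
tool_rot: [0.0, 0.719, 0.695, 0.001]
contact_force: [-0.0, 0.2, 0.3]
gripper_width: 0.414
grasp_force: 30.1
```

Run:
```python
from h import *
print(tool()[0]["t"],tool()[1],tool()[0]["contact_force"])
```

```text
24.95 [0.46740597 0.29513893 0.02661796] [-0.03974553  0.24107207  0.31101553]
```

apply_moves:
  deltas:
    - [1,[0,0,0.003],0]
    - [1,[0,0,0.004],0]
    - [1,[0,0,0.004],0]

```text
t: 25.25
eef_pos: [0.4674, 0.2952, 0.0265]
tool_rot: [0.001, 0.719, 0.695, 0.001]
contact_force: [-2.0, -1.9, 9.6]
gripper_width: 0.406
grasp_force: 31.1
```

apply_moves:
  deltas:
    - [0.2,[0,0,0],0]
    - [0.2,[0,0,0],0]
    - [0.2,[0,0,0],0]
    - [0.2,[0,0,0],0]
    - [0.2,[0,0,0],0]

```text
t: 25.75
eef_pos: [0.4669, 0.2948, 0.025]
tool_rot: [-0.0, 0.719, 0.695, -0.0]
contact_force: [-0.2, -0.1, -0.0]
gripper_width: 0.793
grasp_force: 0.0
```

apply_moves:
  deltas:
    - [0.2,[0,0,-0.2],0]
    - [0.2,[0,0,-0.4],0]
    - [0.2,[0,0,-0.6],0]
    - [0,[0,0,-0.7],0]
    - [0,[0,0,-0.7],0]
    - [0,[0,0,-0.7],0]

```text
t: 26.35
eef_pos: [0.467, 0.2946, 0.165]
tool_rot: [0.0, 0.719, 0.695, 0.0]
contact_force: [0.7, 0.1, -0.4]
gripper_width: 1.0
grasp_force: 0.0
```

Run:
```python
from h import *
print(tool()[0]["t"],tool()[1],yang())
w=wrist("w5")
for n in("jar_center","medium_bottle_center","small_bottle_center"):print([(np.round(d["point"],3).tolist(),round(d["confidence"],2)) for d in bot.look_for(w,n)])
go([.4315,-.285,.17],-14.5)
```

```text
26.35 [0.46699607 0.29455174 0.16499055] -1.9057690113482448
[([0.462, 0.177, 0.056], 0.59), ([0.559, 0.154, 0.04], 0.57)]
[]
[([0.463, 0.302, 0.053], 0.66)]
shift [-2.901, -0.079, -0.027] turn 0.0351 mm 580.3901047712865
```

apply_moves:
  deltas:
    - [0,[-1,-0.03,0],0]
    - [0,[-1,-0.03,0],0]
    - [0,[-1,-0.03,0],0]
    - [0,[-1,-0.03,0],0]
    - [0,[-1,-0.03,0],0]

```text
t: 27.05
eef_pos: [0.4532, 0.0867, 0.1633]
tool_rot: [0.0, 0.723, 0.691, -0.003]
contact_force: [0.1, 0.6, -0.5]
gripper_width: 0.997
grasp_force: 0.0
```

apply_moves:
  deltas:
    - [0,[-1,-0.03,0],0]
    - [0,[-1,-0.03,0],0]
    - [0,[-1,-0.03,0],0]
    - [0,[-1,-0.03,0],0]
    - [0,[-1,-0.03,0],0]

```text
t: 27.55
eef_pos: [0.4403, -0.1113, 0.164]
tool_rot: [-0.0, 0.722, 0.691, -0.002]
contact_force: [-0.7, 1.1, 0.1]
gripper_width: 0.999
grasp_force: 0.0
```

apply_moves:
  deltas:
    - [0,[-0.9,-0.02,0],0.035]
    - [0,[-0.9,-0.02,0],0.035]
    - [0,[-0.9,-0.02,0],0.035]
    - [0,[-0.9,-0.02,0],0.035]
    - [0,[-0.9,-0.02,0],0.035]
    - [0,[-0.9,-0.02,0],0.035]
    - [0,[-0.9,-0.02,0],0.035]

```text
t: 28.25
eef_pos: [0.4323, -0.2823, 0.1647]
tool_rot: [-0.001, 0.79, 0.613, 0.0]
contact_force: [0.1, -0.2, 0.5]
gripper_width: 0.995
grasp_force: 0.0
```

Run:
```python
from h import *
print(tool()[0]["t"],tool()[1],yang())
go([.4315,-.285,.032],-14.5)
```

```text
28.25 [ 0.43231532 -0.28225691  0.16474428] -14.341951978684309
shift [-0.015, -0.0, 0.664] turn 0.0004 mm 132.77512318560017
```

apply_moves:
  deltas:
    - [0,[0,0,0.2],0]
    - [0,[0,0,0.4],0]
    - [0,[0,0,0.55],0]
    - [0,[0,0,0.63],0]
    - [0,[0,0,0.66],0]
    - [0,[0,0,0.66],0]
    - [0,[0,0,0.66],0]

```text
t: 28.95
eef_pos: [0.4329, -0.2844, 0.0343]
tool_rot: [0.001, 0.79, 0.612, 0.0]
contact_force: [-0.8, -0.8, -0.2]
gripper_width: 1.003
grasp_force: 0.0
```

apply_moves:
  deltas:
    - [1,[0,0,0],0]
    - [1,[0,0,0],0]
    - [1,[0,0,0],0]
    - [1,[0,0,0],0]
    - [1,[0,0,0],0]
    - [1,[0,0,0],0]
    - [1,[0,0,0],0]
    - [1,[0,0,0],0]

```text
t: 29.75
eef_pos: [0.4321, -0.2847, 0.0338]
tool_rot: [0.0, 0.791, 0.612, -0.0]
contact_force: [-0.9, 0.6, 6.6]
gripper_width: 0.507
grasp_force: 30.0
```

apply_moves:
  deltas:
    - [1,[0,0,-0.1],0]
    - [1,[0,0,-0.3],0]
    - [1,[0,0,-0.5],0]
    - [1,[0,0,-0.7],0]
    - [1,[0,0,-0.7],0]
    - [1,[0,0,-0.7],0]

```text
t: 30.35
eef_pos: [0.4319, -0.2847, 0.1737]
tool_rot: [0.001, 0.791, 0.612, 0.0]
contact_force: [-0.8, -0.6, -0.7]
gripper_width: 0.507
grasp_force: 30.9
```

Run:
```python
from h import *
print(tool()[0]["t"],tool()[1],yang())
go([.4695,.3585,.17],-2)
w=bot.read_camera("scene");cv2.imwrite("pics/s6.png",cv2.resize(w["color"][100:360,180:430,::-1],None,fx=2,fy=2))
```

```text
30.35 [ 0.4319223  -0.28470999  0.17371043] -14.518088164878682
shift [3.16, -0.624, 0.014] turn -0.0348 mm 644.3174245650127
```

View pics/s6.png

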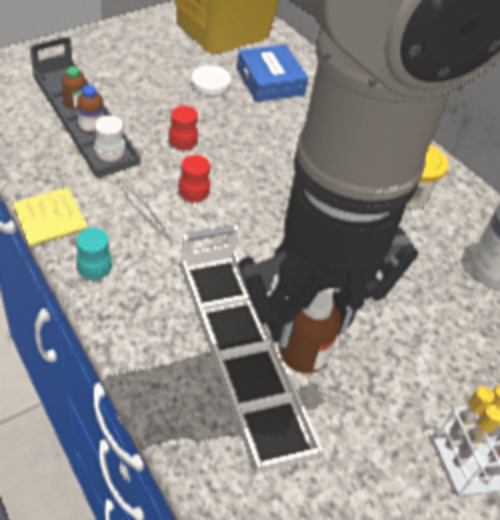

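apply_moves:
  deltas:
    - [1,[0.2,-0.05,0],0]
    - [1,[0.4,-0.1,0],0]
    - [1,[0.6,-0.15,0],0]
    - [1,[0.8,-0.2,0],0]
    - [1,[1,-0.25,0],0]

```text
t: 30.9
eef_pos: [0.4319, -0.0766, 0.1715]
tool_rot: [-0.001, 0.791, 0.612, -0.001]
contact_force: [0.4, 0.3, -0.3]
gripper_width: 0.505
grasp_force: 30.9
```

apply_moves:
  deltas:
    - [1,[0.2,-0.05,0],0]
    - [1,[0.4,-0.1,0],0]
    - [1,[0.6,-0.15,0],0]
    - [1,[0.8,-0.2,0],0]
    - [1,[1,-0.25,0],0]

```text
t: 31.4
eef_pos: [0.4337, 0.129, 0.1715]
tool_rot: [-0.001, 0.791, 0.612, -0.001]
contact_force: [1.4, -0.5, -0.6]
gripper_width: 0.505
grasp_force: 30.9
```

apply_moves:
  deltas:
    - [1,[0.2,-0.02,0],0]
    - [1,[0.4,-0.04,0],0]
    - [1,[0.6,-0.06,0],-0.01]
    - [1,[0.8,-0.08,0],-0.02]
    - [1,[1,-0.1,0],-0.035]
    - [1,[1.0,-0.12,0],-0.035]
    - [1,[1.0,-0.12,0],-0.035]
    - [1,[1.0,-0.12,0],-0.035]

```text
t: 32.2
eef_pos: [0.4614, 0.326, 0.1716]
tool_rot: [0.0, 0.719, 0.695, -0.002]
contact_force: [-0.3, -0.0, -0.4]
gripper_width: 0.504
grasp_force: 30.9
```

Run:
```python
from h import *
print(tool()[0]["t"],tool()[1],yang())
go([.4695,.3585,.0308],-2)
w=bot.read_camera("scene");cv2.imwrite("pics/s7.png",cv2.resize(w["color"][60:220,150:320,::-1],None,fx=3.5,fy=3.5))
def pr(p):
    c=np.linalg.inv(w["pose"])@np.array([*p,1]);u=w["intrinsics"]@c[:3];return ((u[:2]/u[2]-[150,60])*3.5).round(0)
e=tool()[1];print("axis top/bottom expected",pr(e+[0,0,.05]),pr(e+[0,0,-.027]))
```

```text
32.2 [0.46137573 0.32598261 0.17163246] -1.9464820298498655
shift [0.166, 0.036, 0.704] turn 0.0001 mm 144.76590399379205
axis top/bottom expected [195.  76.] [203. 164.]
```

View pics/s7.png

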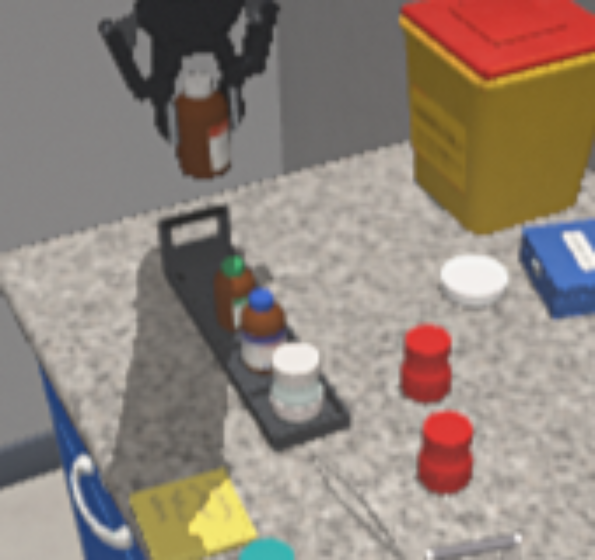

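apply_moves:
  deltas:
    - [1,[0.16,0.036,0],0]
    - [1,[0.16,0.036,0],0]
    - [1,[0.16,0.036,0.15],0]
    - [1,[0.16,0.036,0.3],0]
    - [1,[0.16,0.036,0.45],0]
    - [1,[0.16,0.036,0.57],0]
    - [1,[0.16,0.036,0.65],0]
    - [1,[0.16,0.036,0.69],0]
    - [1,[0.16,0.036,0.703],0]
    - [1,[0.16,0.036,0.71],0]
    - [1,[0.16,0.036,0.71],0]

```text
t: 33.35
eef_pos: [0.4706, 0.3598, 0.032]
tool_rot: [0.0, 0.719, 0.695, 0.001]
contact_force: [0.2, 0.3, -0.6]
gripper_width: 0.507
grasp_force: 30.9
```

Run:
```python
from h import *
print(tool()[0]["t"],tool()[1],tool()[0]["contact_force"])
```

```text
33.35 [0.47062409 0.35980167 0.03197361] [ 0.20880799  0.34350059 -0.57238811]
```

apply_moves:
  deltas:
    - [1,[0,0,0.005],0]
    - [1,[0,0,0.007],0]
    - [1,[0,0,0.007],0]
    - [1,[0,0,0.007],0]

```text
t: 33.75
eef_pos: [0.4707, 0.3599, 0.0309]
tool_rot: [0.0, 0.719, 0.695, 0.001]
contact_force: [-1.4, -1.5, 6.2]
gripper_width: 0.508
grasp_force: 31.5
```

apply_moves:
  deltas:
    - [0.2,[0,0,0],0]
    - [0.2,[0,0,0],0]
    - [0.2,[0,0,0],0]
    - [0.2,[0,0,0],0]
    - [0.2,[0,0,0],0]

```text
t: 34.25
eef_pos: [0.4701, 0.3594, 0.0296]
tool_rot: [-0.0, 0.719, 0.695, -0.0]
contact_force: [1.1, -0.5, 0.8]
gripper_width: 0.796
grasp_force: 0.0
```

apply_moves:
  deltas:
    - [0.2,[0,0,-0.2],0]
    - [0.2,[0,0,-0.4],0]
    - [0,[0,0,-0.6],0]
    - [0,[0,0,-0.9],0]
    - [0,[0,0,-0.9],0]
    - [0,[0,0,-0.9],0]
    - [0,[0,0,-0.9],0]

```text
t: 34.95
eef_pos: [0.4698, 0.3586, 0.2084]
tool_rot: [0.0, 0.719, 0.695, -0.001]
contact_force: [0.4, -0.7, -0.6]
gripper_width: 1.002
grasp_force: 0.0
```

Run:
```python
from h import *
print(tool()[0]["t"],tool()[1],yang())
w=wrist("w6")
cv2.imwrite("pics/w6c.png",cv2.resize(w["color"][:330,150:370,::-1],None,fx=1.8,fy=1.8))
def pr(p):
    c=np.linalg.inv(w["pose"])@np.array([*p,1]);u=w["intrinsics"]@c[:3];return ((u[:2]/u[2]-[150,0])*1.8).round(0)
for n,x,y,z in(("L",.4695,.3595,.082),("S",.467,.2955,.066),("M",.465,.2315,.074),("J",.463,.1675,.058)): print(n,"expected top px",pr((x,y,z)))
```

```text
34.95 [0.46981897 0.35856274 0.20843137] -1.8989806381910006
L expected top px [190. 315.]
S expected top px [189. 410.]
M expected top px [190. 509.]
J expected top px [190. 573.]
```

View pics/w6c.png

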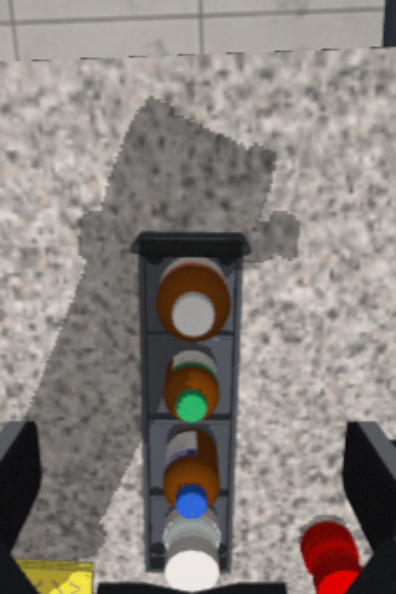

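The caps are at L (193,315), S (191,406), M (192,502) and J (192,570). Each is within about 4 mm of its pocket centre and upright.

```bash
python3 -c "
from station import bot
print(bot.hand_in())"
```

```text
the job is handed in; nothing more can be done
None
```

I moved all four into the carrier in reverse order (from its handle: large, small, medium, jar) and handed the job in at about 35 s; the last image showed each upright within about 4 mm of its pocket centre, but no verdict came back.

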